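# Right a fallen bottle and hold it pressed into its spring cradle

### The arm

A 7-joint arm with a two-finger parallel gripper is mounted at the origin on a cart in front of the work surface, level with it; the furniture and walls round the work are solid. World frame = base frame: x ahead of the robot, y to its left, z up, the work surface at z = 0. Lengths are in m, angles in rad, forces in N, time in s.
With the tool pointing down it reaches from about 0.425 to 0.925 m from the base axis. Payload 6.8 kg.
Tool frame: the origin (TCP) lies at the very end of the fingers, on their centre line; the grasp point (between the pads) lies 19 mm behind it; z points along the fingers, y is the line along which they close (so a half turn about z gives the same grasp; the last joint's range is limited). The gripper opens to 85 mm and grips with 20 to 120 N. Pads are 22 mm wide; open, the fingers measure 114 mm over their backs; the gripper's body (76 mm by 85 mm) begins 54 mm behind the grasp point. The pads swing forward as they close: fully open they stand 13 mm farther back than shut.
Start: joints at [1.019, 0.477, 0.022, 1.555, -0.011, 1.109, -0.083], TCP at [0.29, -0.61, 0.231] pointing down, gripper open.
Joint ranges: [-2.96, 2.96], [-0.34, 2.1], [-1.41, 1.46], [0.24, 2.44], [-1.37, 4.51], [0.17, 1.92], [-2.96, 2.96]. Speed limits (rad/s): [2.39, 2.39, 3.14, 3.14, 3.14, 3.14, 3.14].

### API

Orientations are given as a rotation vector (axis times angle).
In Python, from bench import get_obs, viewer, r gives the robot as it stands. The module is installed in compiled form; this text tells all that it offers.
- The arm moves only by the tool play_rows, never from a script. Its argument "commands" is a list that holds one entry, the list of rows, each a list of 5 numbers: the gripper's target within -1 to 1 (shut at 1, half-way at 0, fully open at -1), then the shift along the tool's x, y, z scaled (see below), then the turn about the tool's z scaled (see below). A call has 1 to 12 rows; each row is the pose to reach, as a shift and turn from the pose commanded when the call began, along the tool's axes at that moment; what a row does not reach only later rows make up. The controller multiplies each number of a shift by 0.2 m and each number of a turn by pi/2 rad. A row lasts 1/12 s, in which the tool goes at most 41.7 mm and 7.16 degrees, less where a joint would pass 70% of its speed; a pose out of reach is approached as far as the arm can. A call with a number of a shift or a turn outside -1 to 1 is refused whole. A call with a gripper value outside its range is refused whole. The fingers move at their own pace and stop on an object; "grip_force" is the grip in N (left out, the last holds). Time passes only in rows, so rows that repeat a pose let the fingers close. It gives the time, the measured TCP pose, the force, the opening and the grip force at its end, in the units of the state.
- get_obs(): the state, without advancing time (a new reading comes with each control period).
- viewer.grab_frame(name): name is "scene" or "top" or "wrist"; returns a dict with "pixels" (420x560x3 uint8, red, green, blue), "fovy" (degrees; the focal length in pixels is half the picture's height over the tangent of half this angle, whatever the lens; pixels are square), "cx", "cy" (the principal point, pixels), "distortion" ([k1, k2, p1, p2, k3] as OpenCV has them; the pictures are not rectified), "world_to_cam" (4x4, takes a point from world to camera coordinates); the wrist camera has in their place "hand_eye" (4x4, takes a point from camera to tool coordinates, whose origin is the TCP and whose axes are the flange's). Camera axes: x right, y up, looking along -z (the intrinsics and any distortion apply to the point x, -y, -z); pixel columns grow to the right and rows downward; lengths in m; the calibration is good to about 2 mm. A picture is of the moment at which its call begins: read the wrist's pose just before it. There is no depth.
- r.hand_in(): hands the job in; it is judged then, once.
Trained networks look in a picture, given as the dict that the camera call returned (one of the last four; its "shot" number tells which), for a name from the list of things; names that differ only in an ending like _2 or _b are one class to them, and where a whole thing is asked for, a point or a joint stands for the part that bears it (a point fixed in the world has none). Each returns a list of dicts, best first, with "score" (0 to 1); they miss things now and then, are a little off and sometimes report something else, mostly with a low value. They report only what shows in the picture. A call takes as long as a camera call.
- viewer.trace(picture, thing): "pixels" (420x560 bool, what is visible of it) and "rect" ([left, top, right, bottom] in pixels, round what is visible of it).
The state is a dict: "clock": time; "joints": joint angles; "qvel": joint speeds; "tau": joint torques, N m; "tcp_pos": TCP position; "orientation": TCP orientation; "contact_force": force on the tool from outside, world axes, zero at the start; "moment": the same for the moment, N m; "grip_width": finger opening in m; "gripper_force": force on a finger pad.
Only numpy, scipy, OpenCV 4.12 (cv2) and the standard library are available. Lean on these libraries where they do the work, as an engineer would, in place of code of your own. Each camera call takes 0.05 s, during which the arm holds its last target. There are 200 camera calls.

### The job

The tall dropper bottle has fallen over. Stand it upright on the worktop, bring it into the V of the spring-backed cradle, and press it back with the fingers at a steady 10 newtons or so, which puts the sprung rest about half-way through its travel; never ram the rest against its end stop, and leave the timer, the small box and the petri dish where they are. I will fit the retaining strap meanwhile, so finish while still holding: the bottle standing upright on the worktop, snug in the V, and your steady push kept up.

Things in the scene. Friction and masses are not known exactly. Their poses are not given: they have to be found in the camera images.
- bottle: Tall dropper bottle with a white nozzle, at first lying on its side (it rolls easily), nozzle ahead and to the left; 90 to 150 g. Body 44 mm in diameter, 105 mm tall; neck 25 mm in diameter to 117 mm; thin nozzle to 138 mm. Pushed higher than 20 mm or so it tips instead of sliding. Origin at the centre of its base (22 mm above the worktop while it lies), z axis from base to nozzle.
- cradle: Fixed cradle: aluminium block, 104 mm wide over its side screws, 101 mm high over the ribs, with a spring-backed V rest before it. Origin on the worktop, on the axis of a bottle that just touches both faces of the rest at travel 0; x axis level, the way the bottle is pushed and the rest gives; z up. Along x, the V begins at 15 mm, the foot plate (100 mm wide, 6 mm high) at 70 mm, the block at 80 mm; all ends at 145 mm.
- seat (a point): Point on the moving rest, at worktop height: the axis that the bottle has when it is snug in the V, wherever the rest is. It moves with the rest along the cradle's x axis; z up.
- rest (a joint): Travel of the V rest along the cradle's x, m: 0 fully out (start), 0.022 end stop. Spring force 700 N/m x (travel + 0.004 m): 10 N at 0.0103. The V's upright faces (120 degrees apart, mouth 35 mm wide, fingers pass beside it, 8 to 100 mm above the worktop) open to -x of the cradle, roughly to the robot. A black pointer on it moves between two ribs on the block: right is 0.004 to 0.018.
- timer: Round lab timer, 64 mm in diameter, 42 mm high, standing on the worktop; leave alone. Origin at the centre of its underside.
- film_box: Small cardboard box 40 x 55 x 32 mm, lying on the worktop; leave alone. Origin at the centre of its underside.
- petri_dish: Petri dish 63 mm in diameter, 13 mm high, on the worktop; leave alone. Origin at the centre of its underside.

How it is judged:
By the outcome, as a careful person would: the job done as asked, in the order asked, and still so for the second after the job is handed in, while the arm keeps its last pose, push and grip.
It also fails if it takes over 58 s, if anything falls off the work surface, if the arm or the gripper's body presses on something with over 40 N, if the wrist force passes 120 N, or if a joint passes its speed limit or range.

## Working session

There is one attempt and no reset: what is moved stays moved. The work goes in short steps, Python scripts to look and compute and a tool call to move; the robot and the scene stay as the last step left them, time stands still between calls to the robot, and variables do not carry over. Pictures are saved under pics/ and viewed, at most 10 in all, crops included, and the job is handed in when it is done.

Besides the shell and the picture viewer there is one more tool, called after ">>>" as name(argument=value, ...), one argument or row to a line, values as JSON. play_rows: Moves the arm, as the interface text tells. Shifts and turns lie within -1 to 1; 1 stands for 0.2 m of shift or pi/2 rad of turn. Its arguments: {"type":"object","properties":{"commands":{"type":"array","items":{"type":"array","items":{"type":"array","items":{"type":"number","minimum":-1,"maximum":1}}}},"grip_force":{"type":"number"}},"required":["commands"]}

```bash
mkdir -p pics; cat > h.py <<'E'
import numpy as np, cv2
from scipy.spatial.transform import Rotation as R
from bench import get_obs, viewer, r
def K(p):
    f=p["pixels"].shape[0]/2/np.tan(np.radians(p["fovy"])/2)
    return np.array([[f,0,p["cx"]],[0,f,p["cy"]],[0,0,1.]]), np.array(p["distortion"],float)
def w2c(p,o=None):
    if "world_to_cam" in p: return np.array(p["world_to_cam"])
    T=np.eye(4);T[:3,:3]=R.from_rotvec(o["orientation"]).as_matrix();T[:3,3]=o["tcp_pos"]
    return np.linalg.inv(T@np.array(p["hand_eye"]))
def grab(n):
    o=get_obs();p=viewer.grab_frame(n);p["W"]=w2c(p,o);return p
def plane(p,uv,z):
    k,d=K(p);n=cv2.undistortPoints(np.array(uv,float).reshape(-1,1,2),k,d).reshape(-1,2)
    C=np.linalg.inv(p["W"]);dirs=np.c_[n[:,0],-n[:,1],-np.ones(len(n))]@C[:3,:3].T
    o=C[:3,3];return o+dirs*((z-o[2])/dirs[:,2])[:,None]
def proj(p,P):
    k,d=K(p);c=np.atleast_2d(P)@p["W"][:3,:3].T+p["W"][:3,3]
    return cv2.projectPoints(c*[1,-1,-1],np.zeros(3),np.zeros(3),k,d)[0].reshape(-1,2)
def save(p,n): cv2.imwrite("pics/"+n,p["pixels"][:,:,::-1])
E
python3 - <<'E'
from h import *
o=get_obs();print(o)
for n in["scene","top"]:
    p=grab(n);save(p,n+"0.png");C=np.linalg.inv(p["W"]);print(n,C[:3,3].round(3),-C[:3,2].round(2))
    for t in["bottle","cradle","rest","timer","film_box","petri_dish"]:
        for x in viewer.trace(p,t)[:2]:
            m=np.argwhere(x["pixels"]);c=m.mean(0)[::-1]
            print(t,round(x["score"],2),np.round(x["rect"]),len(m),c.round(1),plane(p,[c],.02).round(3))
            if t=="bottle":
                print(np.round(plane(p,cv2.boxPoints(cv2.minAreaRect(m[:,::-1].astype(np.float32))),.022),3).tolist())
E
```

```text
{'clock': 0.0, 'joints': array([ 1.01888836,  0.47782275,  0.02238968,  1.55645449, -0.01148916,
        1.10931038, -0.08307676]), 'qvel': array([ 2.10550977e-04,  1.58081875e-03, -8.43777351e-04, -1.91361304e-05,
        1.74307595e-03, -4.16553629e-04, -1.80146344e-03]), 'tau': array([ 1.23632843e-03, -5.96445072e+01,  1.60808645e+00, -2.81194943e+01,
        1.23282822e-02,  9.14891105e-03, -2.35823717e-05]), 'tcp_pos': array([ 0.28953106, -0.60908991,  0.23031023]), 'orientation': array([-3.06282815e+00, -6.91042151e-01,  9.05850542e-04]), 'contact_force': array([-1.40014795, -0.26447536, -0.84713399]), 'moment': array([ 0.01811381, -0.0102754 ,  0.03396123]), 'gripper_force': 0.0, 'grip_width': 0.0851764467391478}
scene [-0.179  0.59   0.596] [ 0.72 -0.47 -0.51]
bottle 0.72 [256. 265. 331. 295.] 1551 [299.  278.3] [[0.435 0.141 0.02 ]]
[[0.45, 0.223, 0.022], [0.512, 0.183, 0.022], [0.428, 0.074, 0.022], [0.371, 0.121, 0.022]]
cradle 0.68 [120. 212. 196. 284.] 3409 [157.1 247.8] [[0.659 0.32  0.02 ]]
cradle 0.27 [196. 196. 223. 218.] 528 [210.6 209. ] [[0.741 0.164 0.02 ]]
rest 
[... 183 characters left out ...]
 [210.8 208.7] [[0.742 0.163 0.02 ]]
petri_dish 0.72 [232. 207. 260. 230.] 419 [244.3 219.3] [[0.664 0.123 0.02 ]]
top [0.432 0.085 0.871] [ 0.19  0.01 -0.98]
bottle 0.7 [219. 266. 278. 314.] 1254 [250.3 287.7] [[0.436 0.144 0.02 ]]
[[0.468, 0.219, 0.022], [0.504, 0.19, 0.022], [0.417, 0.085, 0.022], [0.383, 0.114, 0.022]]
cradle 0.78 [136. 157. 190. 224.] 2302 [165.  188.8] [[0.638 0.332 0.02 ]]
rest 0.8 [138. 170. 186. 226.] 823 [165.  204.1] [[0.605 0.33  0.02 ]]
timer 0.71 [349. 279. 381. 309.] 753 [365.5 293.4] [[ 0.429 -0.088  0.02 ]]
film_box 0.62 [236. 124. 263. 157.] 582 [248.1 140.5] [[0.748 0.16  0.02 ]]
petri_dish 0.87 [256. 158. 284. 183.] 632 [268.5 171. ] [[0.681 0.114 0.02 ]]
```

View pics/top0.png

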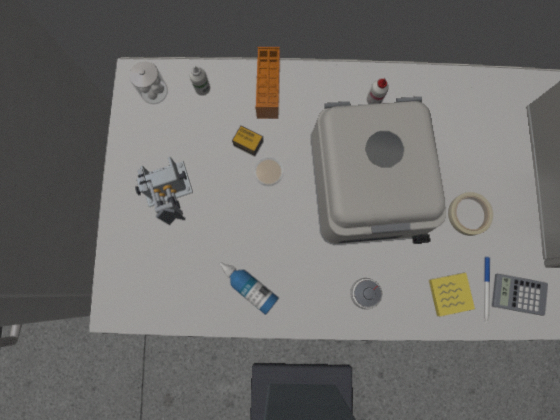

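View pics/scene0.png

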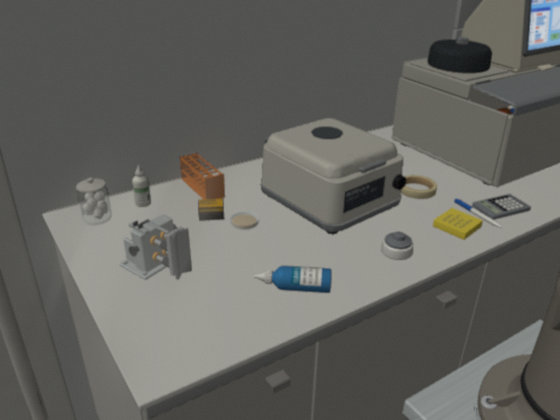

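The top view shows the bottle lying with its base near (272,308) and its nozzle at (222,264). The cradle is around (165,185), with its V facing down in the picture, slightly to the right. The scene view agrees with this. I'll move closer for wrist pictures.

```bash
cat >> h.py <<'E'
def shift(target,frm=None,o=None):
    o=o or get_obs();M=R.from_rotvec(o["orientation"]).as_matrix()
    return (M.T@(np.array(target)-(o["tcp_pos"] if frm is None else np.array(frm)))/.2)
E
python3 - <<'E'
from h import *
w=[get_obs()["tcp_pos"],[.40,-.42,.27],[.435,-.24,.27],[.43,-.05,.27],[.46,.14,.27]]
for a,b in zip(w,w[1:]): print(shift(b,a).round(3))
print(R.from_rotvec(get_obs()["orientation"]).as_matrix().round(3))
p=viewer.grab_frame("wrist");print(np.array(p["hand_eye"]).round(3),p["fovy"])
E
```

```text
[ 0.905 -0.62  -0.193]
[ 0.544 -0.738 -0.   ]
[ 0.385 -0.869 -0.   ]
[ 0.543 -0.794 -0.   ]
[[ 0.903  0.429  0.   ]
 [ 0.429 -0.903 -0.   ]
 [-0.     0.    -1.   ]]
[[ 0.     0.961  0.277  0.071]
 [ 1.    -0.    -0.     0.   ]
 [-0.     0.277 -0.961 -0.142]
 [ 0.     0.     0.     1.   ]] 66.74191896875118
```

>>> play_rows(
  commands=[
    [[-1,0.3,-0.2,-0.06,0],[-1,0.6,-0.4,-0.12,0],[-1,0.75,-0.5,-0.16,0],[-1,0.9,-0.62,-0.2,0],[-1,0.9,-0.62,-0.2,0],[-1,0.9,-0.62,-0.2,0]],
  ],
)

```text
clock: 1.25
tcp_pos: [0.4038, -0.4143, 0.2729]
orientation: [-3.061, -0.704, -0.006]
contact_force: [0.6, 0.4, 1.1]
grip_width: 0.0856
gripper_force: 0.0
```

>>> play_rows(
  commands=[
    [[-1,0.1,-0.14,0,0],[-1,0.2,-0.28,0,0],[-1,0.3,-0.42,0,0],[-1,0.4,-0.56,0,0],[-1,0.54,-0.74,0,0],[-1,0.54,-0.74,0,0]],
  ],
)

```text
clock: 1.75
tcp_pos: [0.4352, -0.2328, 0.2717]
orientation: [-3.059, -0.705, -0.003]
contact_force: [1.0, -0.1, 0.8]
grip_width: 0.0856
gripper_force: 0.0
```

>>> play_rows(
  commands=[
    [[-1,0.08,-0.17,0,0],[-1,0.16,-0.34,0,0],[-1,0.24,-0.51,0,0],[-1,0.32,-0.7,0,0],[-1,0.385,-0.87,0,0],[-1,0.385,-0.87,0,0]],
  ],
)

```text
clock: 2.25
tcp_pos: [0.4278, -0.0431, 0.2719]
orientation: [-3.06, -0.706, -0.002]
contact_force: [0.3, 0.0, 0.2]
grip_width: 0.0853
gripper_force: 0.0
```

>>> play_rows(
  commands=[
    [[-1,0.1,-0.15,0,0],[-1,0.2,-0.3,0,0],[-1,0.3,-0.45,0,0],[-1,0.4,-0.6,0,0],[-1,0.54,-0.79,0,0],[-1,0.54,-0.79,0,0],[-1,0.54,-0.79,0,0]],
  ],
)

```text
clock: 2.83
tcp_pos: [0.4579, 0.1418, 0.2715]
orientation: [-3.061, -0.7, -0.001]
contact_force: [-0.8, -0.7, -0.4]
grip_width: 0.0851
gripper_force: 0.0
```

```bash
python3 - <<'E'
from h import *
o=get_obs();print(o["clock"],o["tcp_pos"],o["orientation"],o["contact_force"])
p=grab("wrist");save(p,"w1.png")
for t in["bottle","cradle","rest"]:
    for x in viewer.trace(p,t)[:1]:
        m=np.argwhere(x["pixels"])[:,::-1].astype(np.float32);print(t,x["score"],x["rect"],len(m))
        if t=="bottle": b=cv2.boxPoints(cv2.minAreaRect(m));print(b,plane(p,b,.022).round(4).tolist())
E
```

```text
2.8333 [0.45791584 0.14184376 0.27151446] [-3.06121062e+00 -6.99618840e-01 -1.06356916e-03] [-0.7520983  -0.71984903 -0.36818085]
bottle 0.93 [235.4, 129.7, 302.7, 236.5] 3201
[[222.00003  138.00002 ]
 [254.00003  122.000015]
 [304.80002  223.60002 ]
 [272.80002  239.60002 ]] [[0.4688, 0.2204, 0.022], [0.5024, 0.1935, 0.022], [0.4152, 0.0811, 0.022], [0.3771, 0.1088, 0.022]]
cradle 0.72 [153.4, 0.5, 211.7, 26.8] 902
rest 0.71 [151.3, 0.0, 206.1, 26.7] 828
```

View pics/w1.png

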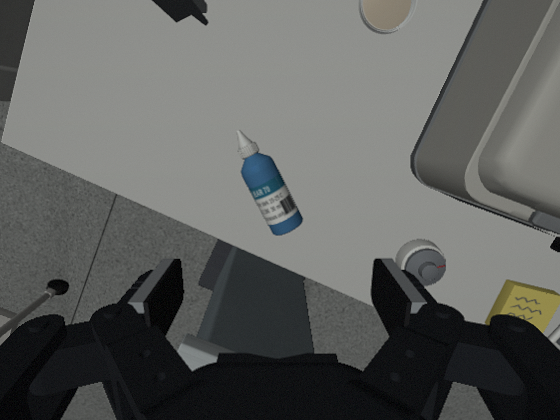

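The wrist view shows the bottle with its nozzle tip at (240,131) and its base around (285,235). The cradle is only just visible at (180,10). I'll fit the bottle model over all the views and enlarge the cradle.

```bash
cat >> h.py <<'E'
from scipy.optimize import minimize
a=np.linspace(0,2*np.pi,24,endpoint=False)
PRO=[[(0,.022),(.105,.022)],[(.105,.0125),(.117,.0125)],[(.117,.010),(.138,.003)]]
def bmask(p,base,ax):
    ax=np.array(ax)/np.linalg.norm(ax);u=np.cross(ax,[.3,.5,.81] if abs(ax[2])<.5 else [1,0,0]);u/=np.linalg.norm(u);v=np.cross(ax,u)
    m=np.zeros((420,560),np.uint8)
    for seg in PRO:
        P=np.concatenate([base+h*ax+rr*(np.cos(a)[:,None]*u+np.sin(a)[:,None]*v) for h,rr in seg])
        cv2.fillConvexPoly(m,cv2.convexHull(np.round(proj(p,P)*16).astype(np.int32)),255,cv2.LINE_AA,4)
    return m/255.
def fit(views,f,x0,step):
    def c(x):
        s=0
        for p,M in views:
            m=bmask(p,*f(x));s+=1-np.minimum(m,M).sum()/np.maximum(m,M).sum()
        return s/len(views)
    s=np.vstack([x0]+[np.array(x0)+np.eye(len(x0))[i]*step[i] for i in range(len(x0))])
    return minimize(c,x0,method="Nelder-Mead",options=dict(initial_simplex=s,xatol=1e-5,fatol=1e-5,maxiter=300))
E
python3 - <<'E'
from h import *
vs=[];crops=[]
for n in["wrist","top","scene"]:
    p=grab(n);x=viewer.trace(p,"bottle")
    if x and x[0]["score"]>.4: vs.append((p,x[0]["pixels"].astype(float)))
    if n!="wrist":
        u0,v0=(120,140) if n=="top" else (105,200)
        crops.append(cv2.resize(p["pixels"][v0:v0+100,u0:u0+100],(400,400),interpolation=cv2.INTER_CUBIC))
f=lambda x:(np.array([x[0],x[1],.022]),[np.cos(x[2]),np.sin(x[2]),0])
for v in [vs]+[[q] for q in vs]:
    q=fit(v,f,[.396,.095,.89],[.01,.01,.1]);print(q.x.round(4),round(q.fun,3),np.degrees(q.x[2]).round(1))
cv2.imwrite("pics/cr.png",np.hstack(crops)[:,:,::-1])
E
```

```text
[0.3994 0.0975 0.9089] 0.428 52.1
[0.3997 0.0972 0.9149] 0.128 52.4
[0.396 0.095 0.89 ] 1.0 51.0
[0.3995 0.0976 0.9098] 0.155 52.1
```

View pics/cr.png

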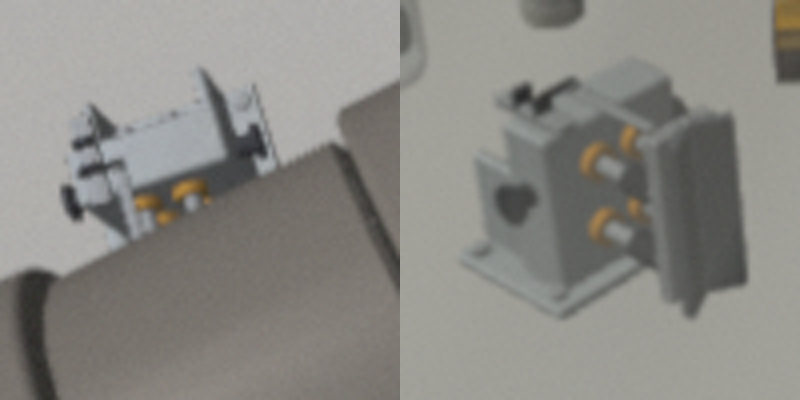

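The crops show the cradle: a block with ribs, and the V rest in front facing the robot. It has the same orientation as in the top view. The bottle fit agrees between views: base (0.3996, 0.0974), heading 52.3°. Next I'll look at the cradle from above.

>>> play_rows(
  commands=[
    [[-1,0.16,-0.06,-0.05,0],[-1,0.32,-0.12,-0.1,0],[-1,0.5,-0.18,-0.15,0],[-1,0.65,-0.25,-0.2,0],[-1,0.8,-0.31,-0.25,0],[-1,0.95,-0.37,-0.25,0],[-1,0.95,-0.37,-0.25,0],[-1,0.95,-0.37,-0.25,0]],
  ],
)

```text
clock: 4.0
tcp_pos: [0.5978, 0.2886, 0.3202]
orientation: [-3.063, -0.693, 0.002]
contact_force: [0.2, -0.0, -0.8]
grip_width: 0.085
gripper_force: 0.0
```

```bash
python3 - <<'E'
from h import *
o=get_obs();print(o["clock"],o["tcp_pos"],o["contact_force"])
p=grab("wrist");save(p,"w2.png");np.save("w2W.npy",p["W"])
for t in["cradle","rest"]:
    for x in viewer.trace(p,t)[:1]:
        print(t,x["score"],x["rect"])
E
```

```text
4.0 [0.59776391 0.28858041 0.32022145] [ 0.22812773 -0.02592231 -0.82969856]
cradle 0.61 [216.9, 78.9, 305.4, 195.2]
```

View pics/w2.png

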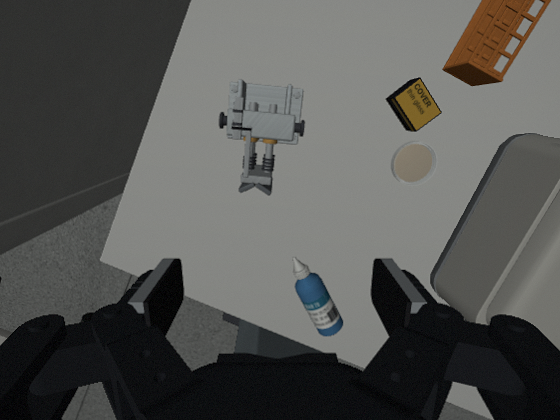

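The wrist view shows the cradle at (220-305, 79-195), with the V opening downward around (257,188) and the foot plate corners at about (303,88) and (298,145). I'll zoom in to pick points.

```bash
python3 - <<'E'
import cv2
i=cv2.imread("pics/w2.png")[72:200,212:316]
i=cv2.resize(i,None,fx=4.5,fy=4.5,interpolation=cv2.INTER_CUBIC);i=cv2.convertScaleAbs(i,alpha=1.4)
for k in range(0,104,10): cv2.line(i,(int(k*4.5),0),(int(k*4.5),6),(0,0,255),1)
cv2.imwrite("pics/w2c.png",i)
E
```

```text
(no output)
```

View pics/w2c.png

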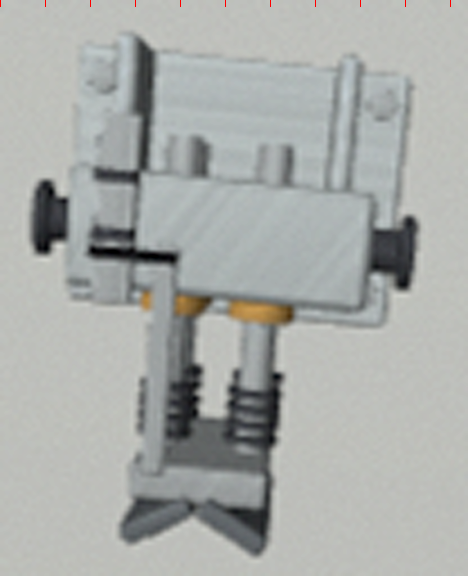

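```bash
cat >> h.py <<'E'
def cr(c,P):
    P=np.atleast_2d(P).astype(float);k,s=np.cos(c[2]),np.sin(c[2])
    return np.c_[c[0]+k*P[:,0]-s*P[:,1],c[1]+s*P[:,0]+k*P[:,1],P[:,2]]
E
python3 - <<'E'
from h import *
from scipy.optimize import least_squares
p=grab("wrist")
px=lambda L:np.array(L,float)/4.5+[212,72]
uv=px([(80,45),(410,75),(383,322),(68,295),(193,505)])
M=np.array([[.145,.05,.006],[.145,-.05,.006],[.07,-.05,.006],[.07,.05,.006],[.0254,0,.1]])
w=np.array([1,1,1,1,1.5])[:,None]
for sel in([0,1,2,3],[0,1,2,3,4]):
    q=least_squares(lambda c:(w[sel]*(proj(p,cr(c,M[sel]))-uv[sel])).ravel(),[.58,.29,.4])
    print(q.x.round(4),np.degrees(q.x[2]).round(2));print((proj(p,cr(q.x,M))-uv).round(1).tolist())
c=q.x
g=[[.0153,.0175,.1],[.0254,0,.1],[.0153,-.0175,.1],[.0153,.0175,.008],[.0153,-.0175,.008]]
print(((proj(p,cr(c,g))-[212,72])*4.5).round().tolist())
i=cv2.resize(p["pixels"][72:200,212:316],None,fx=4.5,fy=4.5,interpolation=cv2.INTER_CUBIC)[:,:,::-1].copy()
for u in ((proj(p,cr(c,np.vstack([g,M])))-[212,72]+.5)*4.5): cv2.drawMarker(i,tuple(int(z) for z in u),(0,0,255),0,10,1)
cv2.imwrite("pics/w2d.png",i)
# grasp plan
th=np.radians(52.3);b=np.array([.3996,.0974]);G=b+.095*np.array([np.cos(th),np.sin(th)]);print("grasp",G)
o=get_obs();print(shift([*G,.12]),o["tcp_pos"],"turn",-(th-np.radians(25.4))/(np.pi/2))
E
```

```text
[0.5541 0.2947 0.3557] 20.38
[[-0.5, -0.7], [0.3, -0.5], [0.5, 0.8], [-0.3, 0.5], [1.0, 2.4]]
[0.5547 0.2962 0.3481] 19.94
[[-0.5, -1.9], [0.3, -1.1], [0.1, 0.2], [-0.7, -0.6], [0.3, 1.4]]
[[124.0, 543.0], [194.0, 511.0], [258.0, 555.0], [156.0, 475.0], [265.0, 485.0]]
grasp [0.45769507 0.17256624]
[-0.87318375  0.21325987  1.00762375] [0.59719814 0.28612361 0.32142747] turn -0.29888888888888887
```

View pics/w2d.png

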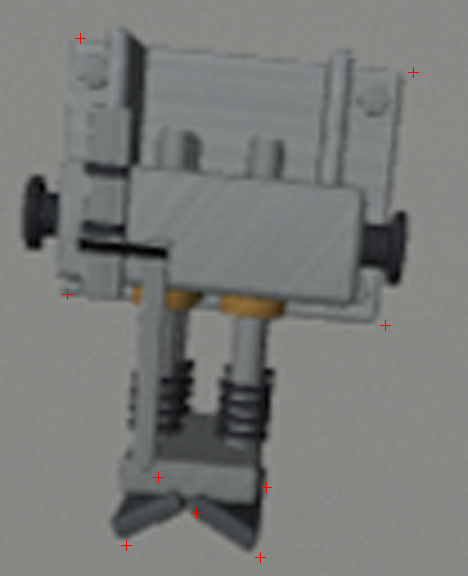

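The overlay shows model points about 2 px right of the features. The arm settled between the two pictures, so I'll refit each set of picks with its own pose.

```bash
python3 - <<'E'
from h import *
from scipy.optimize import least_squares
p=grab("wrist");pn=dict(p);po=dict(p);po["W"]=np.load("w2W.npy")
M=np.array([[.145,.05,.006],[.145,-.05,.006],[.07,-.05,.006],[.07,.05,.006],[.0254,0,.1],[.0153,.0175,.1],[.0153,-.0175,.1]])
for P,L in((po,[(80,45),(410,75),(383,322),(68,295),(193,505),(124,540),(259,552)]),(pn,[(71,40),(402,70),(376,319),(58,288),(185,499),(115,534),(250,547)])):
    uv=np.array(L,float)/4.5+[211.5,71.5]
    q=least_squares(lambda c:(proj(P,cr(c,M))-uv).ravel(),[.58,.29,.4])
    print(q.x.round(4),np.degrees(q.x[2]).round(2),(proj(P,cr(q.x,M))-uv).round(1).tolist())
E
```

```text
[0.5553 0.2994 0.3528] 20.21 [[-0.6, -1.9], [0.5, -1.3], [0.4, 0.2], [-0.6, -0.5], [0.3, 1.6], [0.0, 0.9], [-0.1, 0.9]]
[0.5554 0.2995 0.3491] 20.0 [[-0.3, -1.8], [0.4, -1.1], [0.1, -0.1], [-0.1, 0.0], [0.1, 1.5], [0.0, 0.8], [-0.1, 0.6]]
```

>>> play_rows(
  commands=[
    [[-1,-0.17,0.04,0.1,-0.05],[-1,-0.34,0.08,0.25,-0.1],[-1,-0.52,0.13,0.4,-0.15],[-1,-0.7,0.17,0.55,-0.2],[-1,-0.87,0.21,0.7,-0.25],[-1,-0.87,0.21,0.85,-0.3],[-1,-0.87,0.21,1.0,-0.3],[-1,-0.87,0.21,1.0,-0.3],[-1,-0.87,0.21,1.0,-0.3]],
  ],
)

```text
clock: 5.0
tcp_pos: [0.4577, 0.1739, 0.1212]
orientation: [-2.819, -1.386, 0.004]
contact_force: [0.9, 0.4, 1.0]
grip_width: 0.0855
gripper_force: 0.0
```

```bash
python3 - <<'E'
from h import *
viewer.grab_frame("top");o=get_obs();M=R.from_rotvec(o["orientation"]).as_matrix()
print(o["clock"],o["tcp_pos"],np.degrees(np.arctan2(M[1,0],M[0,0])),M[2].round(3))
print(shift([.4577,.1726,.004]))
vs=[]
for n in["scene","wrist"]:
    p=grab(n);x=viewer.trace(p,"bottle")
    if x and x[0]["score"]>.4: vs.append((p,x[0]["pixels"].astype(float)))
f=lambda x:(np.array([x[0],x[1],.022]),[np.cos(x[2]),np.sin(x[2]),0])
for v in vs:
    q=fit([v],f,[.3996,.0974,.91],[.01,.01,.1]);print(q.x.round(4),round(q.fun,3),np.degrees(q.x[2]).round(1))
E
```

```text
5.05 [0.45923714 0.17515774 0.12271278] 52.391897169172815 [ 0.001  0.001 -1.   ]
[-0.01554316  0.00138681  0.59354629]
[0.3977 0.0987 0.8891] 0.12 50.9
[0.3999 0.0972 0.915 ] 0.123 52.4
```

>>> play_rows(
  commands=[
    [[-1,0,0,0.1,0],[-1,-0.01,0,0.25,0],[-1,-0.015,0,0.4,0],[-1,-0.015,0,0.5,0],[-1,-0.015,0,0.585,0],[-1,-0.015,0,0.585,0],[-1,-0.015,0,0.585,0]],
  ],
  grip_force=20,
)

```text
clock: 5.83
tcp_pos: [0.4569, 0.1729, 0.0047]
orientation: [-2.818, -1.388, -0.0]
contact_force: [0.4, -0.1, 0.2]
grip_width: 0.0852
gripper_force: 0.0
```

>>> play_rows(
  commands=[
    [[0,0,0,0,0],[0,0,0,0,0],[0.3,0,0,0,0],[0.3,0,0,0,0],[0.5,0,0,0,0],[0.5,0,0,0,0],[0.5,0,0,0,0],[0.5,0,0,0,0]],
  ],
)

```text
clock: 6.5
tcp_pos: [0.4575, 0.1726, 0.0055]
orientation: [2.818, 1.387, 0.003]
contact_force: [-1.0, -0.6, 7.1]
grip_width: 0.0436
gripper_force: 20.7
```

>>> play_rows(
  commands=[
    [[0.5,0,0,-0.05,0],[0.5,0,0,-0.1,0],[0.5,0,0,-0.15,0],[0.5,0,0,-0.2,0],[0.5,0,0,-0.25,0],[0.5,0,0,-0.3,0],[0.5,0,0,-0.35,0],[0.5,0,0,-0.4,0],[0.5,0,0,-0.45,0],[0.5,0,0,-0.5,0],[0.5,0,0,-0.5,0],[0.5,0,0,-0.5,0]],
  ],
)

```text
clock: 7.5
tcp_pos: [0.457, 0.1724, 0.1049]
orientation: [2.818, 1.387, 0.002]
contact_force: [0.7, 0.3, -0.8]
grip_width: 0.0434
gripper_force: 20.8
```

```bash
python3 - <<'E'
from h import *
p=grab("scene");save(p,"s3.png");o=get_obs();print(o["tcp_pos"],o["contact_force"])
c=cv2.resize(p["pixels"][150:330,180:380],(800,600)[:2] and (660,594))[:,:,::-1];cv2.imwrite("pics/s3c.png",c)
E
```

```text
[0.45656235 0.17221534 0.10431712] [ 1.14712497 -0.05360569 -0.659554  ]
```

View pics/s3c.png

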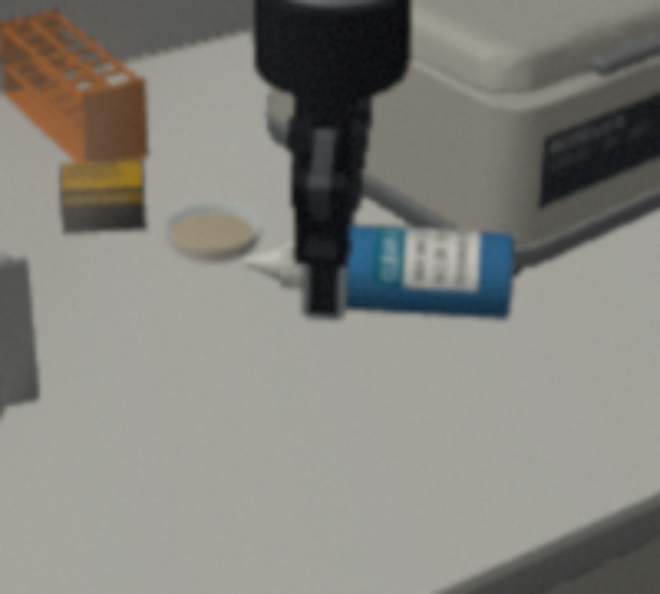

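The bottle is held level: both pads grip along 22 mm of body, so it doesn't pivot under gravity. I'll put it down and regrip just the last few millimetres at the shoulder, where the pads resist turning less and the weight has a longer lever.

>>> play_rows(
  commands=[
    [[0.5,0,0,0.1,0],[0.5,0,0,0.2,0],[0.5,0,0,0.3,0],[0.5,0,0,0.38,0],[0.5,0,0,0.43,0],[0.5,0,0,0.46,0],[0.5,0,0,0.48,0],[0.5,0,0,0.495,0],[0.5,0,0,0.495,0],[0.5,0,0,0.495,0]],
  ],
)

```text
clock: 8.38
tcp_pos: [0.4571, 0.1726, 0.0058]
orientation: [2.818, 1.388, 0.002]
contact_force: [-0.4, 0.5, -1.8]
grip_width: 0.043
gripper_force: 20.9
```

>>> play_rows(
  commands=[
    [[-0.2,0,0,0,0],[-0.3,0,0,-0.01,0],[-0.4,0,0,-0.01,0],[-0.4,0,0,-0.01,0],[-0.4,0.04,0,-0.01,0],[-0.4,0.085,0,-0.01,0],[-0.4,0.085,0,-0.01,0],[-0.4,0.085,0,-0.01,0]],
  ],
)

```text
clock: 9.05
tcp_pos: [0.4675, 0.1869, 0.0074]
orientation: [-2.817, -1.389, -0.001]
contact_force: [0.0, -0.8, -0.0]
grip_width: 0.0596
gripper_force: 0.0
```

```bash
python3 - <<'E'
from h import *
o=get_obs();print(o["clock"],o["tcp_pos"],o["contact_force"],o["grip_width"])
f=lambda x:(np.array([x[0],x[1],.022]),[np.cos(x[2]),np.sin(x[2]),0])
for n in["scene","wrist"]:
    p=grab(n);x=viewer.trace(p,"bottle")
    if x:
        q=fit([(p,x[0]["pixels"].astype(float))],f,[.3996,.0974,.91],[.01,.01,.1])
        th=q.x[2];d=np.array([np.cos(th),np.sin(th)]);e=o["tcp_pos"][:2]-q.x[:2]
        print(x[0]["score"],q.x.round(4),round(q.fun,3),"along",d@e,"side",-d[1]*e[0]+d[0]*e[1])
E
```

```text
9.05 [0.46752322 0.18690039 0.00735109] [ 0.02203159 -0.7604524  -0.04013701] 0.05960189893656685
0.78 [0.3989 0.0982 0.9144] 0.229 along 0.11210063312534256 side -0.00023951621074745633
0.58 [0.4004 0.0956 0.9306] 0.475 along 0.1133077896539362 side 0.0006877388919881502
```

>>> play_rows(
  commands=[
    [[0.1,0,0,0,0],[0.3,0,0,0,0],[0.5,0,0,0,0],[0.5,0,0,0,0],[0.5,0,0,0,0],[0.5,0,0,0,0]],
  ],
  grip_force=20,
)

```text
clock: 9.75
tcp_pos: [0.4668, 0.1857, 0.0073]
orientation: [2.818, 1.388, -0.001]
contact_force: [-0.9, -1.4, 3.3]
grip_width: 0.0428
gripper_force: 20.0
```

>>> play_rows(
  commands=[
    [[0.5,0,0,-0.05,0],[0.5,0,0,-0.1,0],[0.5,0,0,-0.15,0],[0.5,0,0,-0.2,0],[0.5,0,0,-0.25,0],[0.5,0,0,-0.3,0],[0.5,0,0,-0.35,0],[0.5,0,0,-0.4,0],[0.5,0,0,-0.45,0],[0.5,0,0,-0.5,0],[0.5,0,0,-0.5,0],[0.5,0,0,-0.5,0]],
  ],
)

```text
clock: 10.75
tcp_pos: [0.4674, 0.1859, 0.1079]
orientation: [2.818, 1.387, 0.002]
contact_force: [0.4, 0.7, -1.4]
grip_width: 0.0428
gripper_force: 20.5
```

```bash
cat >> h.py <<'E'
def held(az=0.913):
    # axis tilt & base position of the bottle in the vertical plane of azimuth az, from scene view
    o=get_obs();p=grab("scene");x=viewer.trace(p,"bottle")
    if not x: return print("no bottle")
    f=lambda q:(np.array([q[0],q[1],q[2]]),[np.cos(az)*np.cos(q[3]),np.sin(az)*np.cos(q[3]),np.sin(q[3])])
    t=o["tcp_pos"];best=None
    for e in np.radians([0,30,60,85]):
        ax=np.array([np.cos(az)*np.cos(e),np.sin(az)*np.cos(e),np.sin(e)])
        b=t+[0,0,.02]-.103*ax
        q=fit([(p,x[0]["pixels"].astype(float))],f,[*b,e],[.01,.01,.01,.2])
        if best is None or q.fun<best.fun: best=q
    print("score",x[0]["score"],"rect",np.round(x[0]["rect"]),"base",best.x[:3].round(4),"elev",np.degrees(best.x[3]).round(1),"cost",round(best.fun,3))
    print("tcp",o["tcp_pos"].round(4),"F",o["contact_force"].round(1),"t",o["clock"],"w",o["grip_width"])
    return p
E
python3 -c "
from h import *
held()"
```

```text
score 0.72 rect [253. 219. 334. 247.] base [0.4923 0.0227 0.0419] elev 2.6 cost 0.141
tcp [0.4674 0.1859 0.1079] F [ 0.4  0.7 -1.4] t 10.75 w 0.042752659800720745
```

>>> play_rows(
  commands=[
    [[0.3,0,0,0.1,0],[0.2,0,0,0.2,0],[0.1,0,0,0.25,0],[0.1,0,0,0.25,0],[0.1,0,0,0.25,0]],
  ],
)

```text
clock: 11.27
tcp_pos: [0.4663, 0.1858, 0.0568]
orientation: [-2.818, -1.388, 0.003]
contact_force: [-0.3, 0.8, -0.6]
grip_width: 0.0426
gripper_force: 20.6
```

>>> play_rows(
  commands=[
    [[0.05,0,0,0,0],[0.05,0,0,0,0],[0.04,0,0,0,0],[0.04,0,0,0,0]],
  ],
)

```text
clock: 11.6
tcp_pos: [0.4674, 0.186, 0.0579]
orientation: [2.818, 1.387, 0.002]
contact_force: [-0.1, 0.3, -1.1]
grip_width: 0.0426
gripper_force: 20.6
```

>>> play_rows(
  commands=[
    [[0.03,0,0,0,0],[0.02,0,0,0,0],[0.02,0,0,0,0]],
  ],
)

```text
clock: 11.85
tcp_pos: [0.467, 0.1858, 0.0574]
orientation: [2.818, 1.388, 0.0]
contact_force: [0.5, 0.2, -0.7]
grip_width: 0.0429
gripper_force: 20.6
```

```bash
python3 -c "
from h import *
held()"
```

```text
score 0.67 rect [254. 245. 336. 271.] base [0.4579 0.0486 0.0143] elev 1.6 cost 0.162
tcp [0.467  0.1858 0.0574] F [ 0.5  0.2 -0.7] t 11.85 w 0.04285999520690035
```

>>> play_rows(
  commands=[
    [[0.0,0,0,0,0],[-0.01,0,0,0,0]],
  ],
)

```text
clock: 12.12
tcp_pos: [0.4669, 0.1858, 0.0573]
orientation: [2.818, 1.388, -0.0]
contact_force: [0.5, 0.6, -0.3]
grip_width: 0.0428
gripper_force: 12.3
```

>>> play_rows(
  commands=[
    [[-0.02,0,0,0,0],[-0.02,0,0,0,0]],
  ],
)

```text
clock: 12.28
tcp_pos: [0.467, 0.1859, 0.0573]
orientation: [-2.818, -1.388, -0.0]
contact_force: [0.1, -0.3, -0.6]
grip_width: 0.0437
gripper_force: 5.5
```

>>> play_rows(
  commands=[
    [[-0.03,0,0,0,0],[-0.03,0,0,0,0]],
  ],
)

```text
clock: 12.45
tcp_pos: [0.467, 0.1859, 0.0573]
orientation: [2.819, 1.388, 0.0]
contact_force: [-0.5, -0.2, 0.2]
grip_width: 0.0435
gripper_force: 0.0
```

```bash
python3 -c "
from h import *
held()"
```

```text
no bottle
```

```bash
python3 - <<'E'
from h import *
for n in["scene","wrist","top"]:
    p=grab(n)
    x=viewer.trace(p,"bottle");print(n,[(y["score"],np.round(y["rect"]),y["pixels"].sum()) for y in x[:2]])
    hsv=cv2.cvtColor(p["pixels"],cv2.COLOR_RGB2HSV);m=cv2.inRange(hsv,(95,120,40),(120,255,255))
    k,l,s,c=cv2.connectedComponentsWithStats(m);print([ (a[:5].tolist()) for a in s[1:] if a[4]>60])
E
```

```text
scene [(0.9, array([240., 267., 317., 294.]), np.int64(1515)), (0.58, array([229., 209., 260., 230.]), np.int64(469))]
[[531, 3, 22, 9, 132], [455, 199, 16, 11, 61], [257, 266, 58, 25, 701]]
wrist [(0.76, array([238., 146., 313., 358.]), np.int64(12045))]
[[241, 206, 73, 93, 5600], [244, 340, 66, 19, 308]]
top []
[[485, 258, 4, 23, 92]]
```

```bash
cat >> h.py <<'E'
def lying():
    o=get_obs();f=lambda x:(np.array([x[0],x[1],.022]),[np.cos(x[2]),np.sin(x[2]),0])
    M=R.from_rotvec(o["orientation"]).as_matrix();yaw=np.arctan2(M[1,0],M[0,0])
    print(o["clock"],"tcp",o["tcp_pos"].round(4),"yaw",yaw.round(3),"w",o["grip_width"],"F",o["contact_force"].round(1))
    for n in["scene","wrist"]:
        p=grab(n);x=viewer.trace(p,"bottle")
        if x:
            q=min((fit([(p,x[0]["pixels"].astype(float))],f,[o["tcp_pos"][0]-.1*np.cos(t),o["tcp_pos"][1]-.1*np.sin(t),t],[.01,.01,.1]) for t in(.7,.91,1.1)),key=lambda q:q.fun)
            th=q.x[2];d=np.array([np.cos(th),np.sin(th)]);e=o["tcp_pos"][:2]-q.x[:2]
            print(n,x[0]["score"],q.x.round(4),round(q.fun,3),"along",(d@e).round(4),"side",(-d[1]*e[0]+d[0]*e[1]).round(4))
E
python3 -c "
from h import *
lying()"
```

```text
12.85 tcp [0.467  0.1858 0.0573] yaw 0.915 w 0.04397212485975037 F [ 0.3 -0.1 -0.2]
scene 0.86 [0.4149 0.12   0.9144] 0.149 along 0.084 side -0.0011
wrist 0.87 [0.416  0.1194 0.9152] 0.177 along 0.0837 side 0.0001
```

The force can be varied through the finger position, and the bottle did pivot at a low force: it swung, then slipped 28 mm along its axis. I'll regrip it, lift it just clear, then ease off only to about 5 N.

>>> play_rows(
  commands=[
    [[-0.4,0,0,0,0],[-0.4,0.07,0,0,0],[-0.4,0.14,0,0,0],[-0.4,0.14,0,0.07,0],[-0.4,0.14,0,0.14,0],[-0.4,0.14,0,0.2,0],[-0.4,0.14,0,0.25,0],[-0.4,0.14,0,0.25,0],[-0.4,0.14,0,0.25,0]],
  ],
)

```text
clock: 13.8
tcp_pos: [0.4836, 0.2078, 0.0068]
orientation: [-2.818, -1.388, 0.002]
contact_force: [-0.3, -0.5, 0.4]
grip_width: 0.0596
gripper_force: 0.0
```

>>> play_rows(
  commands=[
    [[0.1,0,0,0,0],[0.1,0,0,0,0],[0.1,0,0,0,0],[0.1,0,0,0,0],[0.1,0,0,-0.05,0],[0.1,0,0,-0.12,0],[0.1,0,0,-0.2,0],[0.1,0,0,-0.28,0],[0.1,0,0,-0.36,0],[0.1,0,0,-0.44,0],[0.1,0,0,-0.44,0],[0.1,0,0,-0.44,0]],
  ],
  grip_force=20,
)

```text
clock: 14.8
tcp_pos: [0.4846, 0.2081, 0.0963]
orientation: [2.818, 1.387, 0.004]
contact_force: [-0.7, -0.6, -0.9]
grip_width: 0.0426
gripper_force: 20.5
```

>>> play_rows(
  commands=[
    [[0.0,0,0,0,0],[-0.005,0,0,0,0],[-0.01,0,0,0,0],[-0.01,0,0,0,0]],
  ],
)

```text
clock: 15.13
tcp_pos: [0.4835, 0.2078, 0.0946]
orientation: [-2.818, -1.388, 0.002]
contact_force: [-0.2, 0.2, -0.3]
grip_width: 0.0428
gripper_force: 10.7
```

```bash
python3 - <<'E'
from h import *
p=held();p=grab("wrist");print([(y["score"],np.round(y["rect"]),y["pixels"].sum()) for y in viewer.trace(p,"bottle")[:2]])
E
```

```text
score 0.58 rect [259. 230. 315. 275.] base [ 0.5063  0.0669 -0.0189] elev 31.4 cost 0.138
tcp [0.4835 0.2078 0.0946] F [-0.2  0.2 -0.3] t 15.1333 w 0.042817075159101124
[(0.57, array([234., 253., 317., 341.]), np.int64(5988))]
```

>>> play_rows(
  commands=[
    [[-0.012,0,0,0,0],[-0.012,0,0,0,0],[-0.014,0,0,0,0],[-0.014,0,0,0,0],[-0.014,0,0,0,0]],
  ],
)

```text
clock: 15.75
tcp_pos: [0.484, 0.208, 0.0953]
orientation: [2.818, 1.388, 0.0]
contact_force: [-0.2, 0.4, -0.4]
grip_width: 0.0432
gripper_force: 9.1
```

```bash
python3 - <<'E'
from h import *
p=held();p=grab("wrist");print([(y["score"],np.round(y["rect"]),y["pixels"].sum()) for y in viewer.trace(p,"bottle")[:2]])
E
```

```text
score 0.59 rect [254. 230. 298. 290.] base [ 0.5417  0.0945 -0.0706] elev 64.1 cost 0.144
tcp [0.484  0.208  0.0953] F [-0.2  0.4 -0.4] t 15.75 w 0.0432486367727971
[(0.64, array([231., 254., 319., 344.]), np.int64(5969)), (0.57, array([268.,   0., 329.,  40.]), np.int64(1065))]
```

>>> play_rows(
  commands=[
    [[-0.016,0,0,0,0],[-0.016,0,0,0,0],[-0.017,0,0,0,0],[-0.017,0,0,0,0],[-0.017,0,0,0,0],[-0.017,0,0,0,0]],
  ],
)

```text
clock: 16.45
tcp_pos: [0.484, 0.208, 0.0953]
orientation: [-2.818, -1.388, -0.0]
contact_force: [-0.1, -0.6, -1.3]
grip_width: 0.0435
gripper_force: 7.0
```

```bash
python3 - <<'E'
from h import *
p=held();cv2.imwrite("pics/s4c.png",cv2.resize(p["pixels"][180:320,180:360],(756,588))[:,:,::-1])
E
```

```text
score 0.77 rect [255. 230. 296. 287.] base [ 0.5774  0.0709 -0.1028] elev 64.1 cost 0.129
tcp [0.484  0.208  0.0953] F [-0.1 -0.6 -1.3] t 16.45 w 0.04349873245173358
```

View pics/s4c.png

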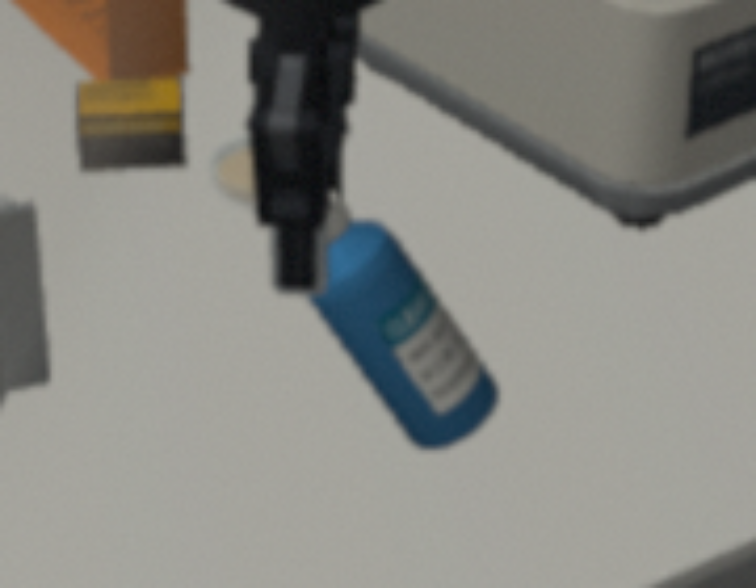

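The bottle now hangs at about 60°, held at the shoulder, with its base about 2 cm above the table. I'll loosen it a little more and start quickly toward the base side, stopping slowly, so that it swings upright.

>>> play_rows(
  commands=[
    [[-0.018,-0.1,0,0,0],[-0.018,-0.17,0,0,0],[-0.018,-0.22,0,0,0],[-0.018,-0.26,0,0,0],[-0.018,-0.29,0,0,0],[-0.018,-0.3,0,0,0]],
  ],
)

```text
clock: 17.05
tcp_pos: [0.4471, 0.1598, 0.0954]
orientation: [2.819, 1.387, -0.0]
contact_force: [-0.2, -0.2, -1.1]
grip_width: 0.0436
gripper_force: 7.0
```

```bash
cat >> h.py <<'E'
def tilt(az=0.915):
    # elevation with the shoulder fixed near the pads: orientation of the visible blob + constrained fit
    o=get_obs();p=grab("scene");x=viewer.trace(p,"bottle")
    if not x: return print("no bottle")
    M=x[0]["pixels"].astype(float);t=o["tcp_pos"]
    D=np.array([np.cos(az),np.sin(az),0]);Z=np.array([0,0,1.])
    def f(q):
        ax=D*np.cos(q[0])+Z*np.sin(q[0]);piv=t+.01*D*0+Z*.022+q[1]*D+q[2]*Z
        return piv-.103*ax,ax
    def c(q):
        m=bmask(p,*f(q));m=m*1.;I=np.minimum(m,M).sum();return 1-I/np.maximum(m,M).sum()+ (q[1]/.03)**2*.1+(q[2]/.03)**2*.1
    b=min((minimize(c,[e,-.005,0],method="Nelder-Mead",options=dict(initial_simplex=[[e,-.005,0],[e+.2,-.005,0],[e,.005,0],[e,-.005,.01]])) for e in(.3,.8,1.2,1.5)),key=lambda q:q.fun)
    base,ax=f(b.x);print("elev",np.degrees(b.x[0]).round(1),"piv off",b.x[1:].round(4),"base",base.round(4),"lowest",(base[2]-.022*abs(np.cos(b.x[0]))).round(4),"cost",round(b.fun,3),"rect",np.round(x[0]["rect"]),"score",x[0]["score"])
    print("tcp",t.round(4),"F",o["contact_force"].round(1),"grip",o["gripper_force"],"t",o["clock"])
    return p
E
python3 -c "
from h import *
tilt()"
```

```text
elev 69.8 piv off [-0.0077 -0.0073] base [0.4207 0.1254 0.0134] lowest 0.0058 cost 0.34 rect [287. 232. 325. 293.] score 0.86
tcp [0.4471 0.1598 0.0954] F [-0.2 -0.2 -1.1] grip 7.0323557406663895 t 17.05
```

>>> play_rows(
  commands=[
    [[-0.018,0,0,0.015,0],[-0.018,0,0,0.03,0],[-0.018,0,0,0.03,0],[-0.018,0,0,0.03,0]],
  ],
)

```text
clock: 17.48
tcp_pos: [0.4484, 0.1615, 0.0896]
orientation: [-2.818, -1.388, -0.003]
contact_force: [0.5, 0.8, 4.4]
grip_width: 0.0432
gripper_force: 7.4
```

>>> play_rows(
  commands=[
    [[-0.018,-0.03,0,0.01,0],[-0.018,-0.06,0,0.015,0],[-0.018,-0.09,0,0.02,0],[-0.018,-0.11,0,0.02,0],[-0.018,-0.12,0,0.02,0]],
  ],
)

```text
clock: 17.9
tcp_pos: [0.4324, 0.141, 0.0851]
orientation: [2.818, 1.388, -0.001]
contact_force: [1.1, 0.2, -0.9]
grip_width: 0.0436
gripper_force: 7.1
```

```bash
python3 -c "
from h import *
tilt()"
```

```text
elev 84.3 piv off [-0.011  -0.0023] base [0.4194 0.1242 0.0022] lowest 0.0001 cost 0.324 rect [295. 228. 324. 298.] score 0.57
tcp [0.4324 0.141  0.0851] F [ 1.1  0.2 -0.9] grip 7.055623680353165 t 17.9
```

It's at about 84° with its base on the table. I'll drag a little further and then let go so it settles.

>>> play_rows(
  commands=[
    [[-0.018,-0.015,0,0,0],[-0.018,-0.03,0,0,0],[-0.018,-0.035,0,0,0],[-0.018,-0.035,0,0,0]],
  ],
)

```text
clock: 18.33
tcp_pos: [0.4282, 0.1356, 0.0852]
orientation: [2.819, 1.387, -0.001]
contact_force: [-0.1, 0.9, -0.6]
grip_width: 0.0438
gripper_force: 7.1
```

```bash
python3 -c "
from h import *
p=tilt();p=grab('wrist');x=viewer.trace(p,'bottle');print([(y['score'],np.round(y['rect'])) for y in x[:1]])"
```

```text
elev 84.1 piv off [-0.0109 -0.0032] base [0.4151 0.1186 0.0015] lowest -0.0007 cost 0.336 rect [302. 230. 331. 296.] score 0.94
tcp [0.4282 0.1356 0.0852] F [-0.1  0.9 -0.6] grip 7.065813392400742 t 18.3333
[(0.7, array([231., 212., 320., 358.]))]
```

>>> play_rows(
  commands=[
    [[-0.025,0,0,0,0],[-0.03,0,0,0,0],[-0.035,0,0,0,0],[-0.05,0,0,0,0],[-0.08,0,0,0,0],[-0.15,0,0,0,0],[-0.3,0,0,0,0],[-0.4,0,0,0,0],[-0.4,0,0,0,0]],
  ],
)

```text
clock: 19.28
tcp_pos: [0.4285, 0.1359, 0.0853]
orientation: [2.818, 1.388, -0.0]
contact_force: [0.3, 0.2, 0.0]
grip_width: 0.0599
gripper_force: 0.0
```

```bash
python3 -c "
from h import *
p=tilt();p=grab('scene');x=viewer.trace(p,'bottle')[0]
q=fit([(p,x['pixels'].astype(float))],lambda x:(np.array([x[0],x[1],0]),[x[2],x[3],1]),[.418,.122,0,0],[.01,.01,.1,.1]);print(q.x.round(4),q.fun)
o=get_obs();M=R.from_rotvec(o['orientation']).as_matrix();e=q.x[:2]-o['tcp_pos'][:2];print('bottle in tool xy',M[:2,:2].T@e,o['tcp_pos'])"
```

```text
elev 89.1 piv off [-0.0215 -0.0052] base [ 0.4144  0.1176 -0.0009] lowest -0.0012 cost 0.255 rect [301. 225. 335. 297.] score 0.55
tcp [0.4285 0.1359 0.0853] F [0.3 0.2 0. ] grip 0.0 t 19.2833
[ 0.4201  0.1143 -0.1202  0.106 ] 0.19557987863941462
bottle in tool xy [-0.02227378  0.00654   ] [0.42852322 0.13592261 0.08529405]
```

>>> play_rows(
  commands=[
    [[-0.5,0,0,-0.1,0],[-0.6,0,0,-0.2,0],[-0.8,0,0,-0.35,0],[-1,0,0,-0.5,0],[-1,0,0,-0.6,0],[-1,0,0,-0.6,0]],
  ],
)

```text
clock: 19.98
tcp_pos: [0.4309, 0.1371, 0.2093]
orientation: [2.817, 1.387, 0.011]
contact_force: [-0.1, 0.5, 0.2]
grip_width: 0.0853
gripper_force: 0.0
```

```bash
cat >> h.py <<'E'
def upright(x0=(.418,.122),views=("scene","wrist","top")):
    o=get_obs();t=o["tcp_pos"];M=R.from_rotvec(o["orientation"]).as_matrix();print("tcp",t.round(4),"yaw",np.arctan2(M[1,0],M[0,0]).round(4),"t",o["clock"],"F",o["contact_force"].round(1))
    for n in views:
        p=grab(n);x=viewer.trace(p,"bottle")
        if not x: continue
        m=x[0]["pixels"].astype(float)
        for k in(2,4):
            q=fit([(p,m)],lambda x:(np.array([x[0],x[1],0]),[*(x[2:] if k==4 else (0,0)),1]),[*x0,0,0][:k],[.01,.01,.1,.1][:k])
            print(n,round(x[0]["score"],2),np.round(x[0]["rect"]),q.x.round(4),round(q.fun,3),"in tool",(M[:2,:2].T@(q.x[:2]-t[:2])).round(4))
E
python3 -c "
from h import *
upright()"
```

```text
tcp [0.4309 0.1371 0.2093] yaw 0.9149 t 19.9833 F [-0.1  0.5  0.2]
scene 0.94 [301. 226. 330. 298.] [0.4157 0.118 ] 0.132 in tool [-0.0244 -0.0004]
scene 0.94 [301. 226. 330. 298.] [ 0.4196  0.1156 -0.0983  0.0747] 0.09 in tool [-0.0239  0.0041]
wrist 0.55 [249. 180. 302. 253.] [0.4199 0.1236] 0.15 in tool [-0.0174 -0.0005]
wrist 0.55 [249. 180. 302. 253.] [0.416  0.1186 0.0455 0.0622] 0.081 in tool [-0.0237 -0.0005]
top 0.19 [135. 157. 191. 227.] [0.418 0.122] 1.0 in tool [-0.0198 -0.001 ]
top 0.19 [135. 157. 191. 227.] [0.418 0.122 0.    0.   ] 1.0 in tool [-0.0198 -0.001 ]
```

>>> play_rows(
  commands=[
    [[-1,-0.06,0,0,0.07],[-1,-0.12,0,0,0.14],[-1,-0.12,0,0,0.21],[-1,-0.12,0,0,0.28],[-1,-0.12,0,0,0.36],[-1,-0.12,0,0,0.36],[-1,-0.12,0,0,0.36],[-1,-0.12,0,0,0.36]],
  ],
)

```text
clock: 20.95
tcp_pos: [0.4136, 0.1169, 0.2048]
orientation: [-3.093, -0.552, 0.002]
contact_force: [-0.7, -0.0, 0.2]
grip_width: 0.0855
gripper_force: 0.0
```

```bash
python3 -c "
from h import *
upright((.416,.1185),('wrist','scene'))"
```

```text
tcp [0.4136 0.1169 0.2048] yaw 0.3534 t 20.95 F [-0.7 -0.   0.2]
wrist 0.88 [250. 160. 302. 226.] [0.4221 0.1222] 0.174 in tool [ 0.0098 -0.002 ]
wrist 0.88 [250. 160. 302. 226.] [0.4152 0.119  0.0775 0.0311] 0.093 in tool [ 0.0022 -0.0014]
scene 0.89 [301. 226. 332. 295.] [0.4153 0.1188] 0.123 in tool [ 0.0022 -0.0012]
scene 0.89 [301. 226. 332. 295.] [ 0.4193  0.116  -0.0992  0.0707] 0.085 in tool [0.005  0.0028]
```

>>> play_rows(
  commands=[
    [[-1,0.01,-0.006,0.1,0],[-1,0.01,-0.006,0.2,0],[-1,0.01,-0.006,0.32,0],[-1,0.01,-0.006,0.44,0],[-1,0.01,-0.006,0.55,0],[-1,0.01,-0.006,0.62,0],[-1,0.01,-0.006,0.67,0],[-1,0.01,-0.006,0.67,0],[-1,0.01,-0.006,0.67,0]],
  ],
)

```text
clock: 21.9
tcp_pos: [0.4154, 0.1188, 0.0713]
orientation: [-3.093, -0.547, 0.001]
contact_force: [-0.2, 0.0, 0.3]
grip_width: 0.0856
gripper_force: 0.0
```

>>> play_rows(
  commands=[
    [[-0.4,0,0,0,0],[-0.2,0,0,0,0],[-0.1,0,0,0,0],[-0.05,0,0,0,0],[0.0,0,0,0,0],[0.3,0,0,0,0],[0.3,0,0,0,0],[0.3,0,0,0,0]],
  ],
  grip_force=30,
)

```text
clock: 22.57
tcp_pos: [0.416, 0.119, 0.072]
orientation: [3.094, 0.546, 0.002]
contact_force: [-1.4, -0.1, 5.9]
grip_width: 0.0432
gripper_force: 29.5
```

```bash
python3 -c "
from h import *
upright((.416,.1185),('scene',))
o=get_obs();c=[.5554,.2995,.35]
T=cr(c,[-.035,0,0])[0];print(T,shift([T[0],T[1],o['tcp_pos'][2]]))"
```

```text
tcp [0.416 0.119 0.072] yaw 0.3496 t 22.5667 F [-1.4 -0.1  5.9]
scene 0.68 [302. 236. 333. 298.] [0.4178 0.1154] 0.351 in tool [0.0005 0.004 ]
scene 0.68 [302. 236. 333. 298.] [ 0.4245  0.1104 -0.2894  0.2053] 0.257 in tool [0.0051 0.011 ]
[0.52252196 0.28749858 0.        ] [ 0.78929976 -0.60923243  0.00088035]
```

>>> play_rows(
  commands=[
    [[0.3,0,0,-0.02,0],[0.3,0.04,-0.03,-0.035,0],[0.3,0.12,-0.09,-0.035,0],[0.3,0.22,-0.17,-0.035,0],[0.3,0.32,-0.25,-0.035,0],[0.3,0.42,-0.33,-0.035,0],[0.3,0.52,-0.4,-0.035,0],[0.3,0.61,-0.47,-0.035,0],[0.3,0.69,-0.53,-0.035,0],[0.3,0.75,-0.58,-0.035,0],[0.3,0.79,-0.61,-0.035,0],[0.3,0.79,-0.61,-0.035,0]],
  ],
)

```text
clock: 23.67
tcp_pos: [0.5228, 0.2902, 0.0785]
orientation: [-3.091, -0.548, -0.002]
contact_force: [0.7, -0.1, -0.5]
grip_width: 0.0432
gripper_force: 30.7
```

```bash
python3 -c "
from h import *
o=get_obs();c=[.5554,.2995,.35];print(o['tcp_pos'],o['contact_force'],o['grip_width'])
T=cr(c,[-.035,0,0])[0];print(shift([T[0],T[1],.0713]))
for n in ('scene','top'):
    p=grab(n)
    for t in('bottle','rest','cradle'):
        x=viewer.trace(p,t)
        if x: print(n,t,x[0]['score'],np.round(x[0]['rect']))
    if n=='top': print(proj(p,cr(c,[[-.035,0,.138],[.0254,0,.1],[.0153,.0175,.1],[.0153,-.0175,.1]])).round(1).tolist())
    else: 
        x=viewer.trace(p,'bottle')
        q=fit([(p,x[0]['pixels'].astype(float))],lambda x:(np.array([x[0],x[1],x[2]]),[x[3],x[4],1]),[*T[:2],.005,0,0],[.01,.01,.01,.1,.1]);print(q.x.round(4),q.fun)
        for e in((0,0),(.1,0),(-.1,0),(0,.1),(0,-.1)):
            m=bmask(p,np.array([*o['tcp_pos'][:2],.006])-np.array([*e,0])*.09,[*e,1]);M=x[0]['pixels'];print(e,(M*(m<.5)).sum(), 'outside', )
"
```

```text
[0.5227619  0.29015663 0.0785265 ] [ 0.66645303 -0.14307275 -0.5218702 ] 0.04317259046203611
[-0.00575003  0.01213281  0.0361021 ]
scene bottle 0.58 [188. 221. 216. 295.]
scene cradle 0.65 [121. 215. 189. 281.]
[ 0.5685  0.2711 -0.031  -0.0918  0.0263] 0.1701535325541228
(0, 0) 0 outside
(0.1, 0) 18 outside
(-0.1, 0) 69 outside
(0, 0.1) 120 outside
(0, -0.1) 88 outside
top rest 0.6 [147. 178. 182. 222.]
top cradle 0.94 [139. 158. 193. 222.]
[[167.5, 236.1], [164.0, 208.9], [156.7, 216.7], [174.2, 210.9]]
```

>>> play_rows(
  commands=[
    [[0.3,0,0.006,0.01,0],[0.3,0,0.012,0.02,0],[0.3,0,0.012,0.03,0],[0.3,0,0.012,0.03,0],[0.3,0.03,0.012,0.03,0],[0.3,0.06,0.012,0.03,0],[0.3,0.09,0.012,0.03,0],[0.3,0.11,0.012,0.03,0],[0.3,0.12,0.012,0.03,0],[0.3,0.12,0.012,0.03,0]],
  ],
)

```text
clock: 24.95
tcp_pos: [0.546, 0.2936, 0.0721]
orientation: [-3.094, -0.546, -0.0]
contact_force: [0.2, -0.8, -0.5]
grip_width: 0.043
gripper_force: 30.7
```

```bash
python3 -c "
from h import *
p=grab('wrist');o=get_obs();print(o['tcp_pos'],o['contact_force'])
c=[.5554,.2995,.35];k=np.array([[np.cos(.35),np.sin(.35)],[-np.sin(.35),np.cos(.35)]]);print('cradle xy',k@(o['tcp_pos'][:2]-c[:2]))
q=proj(p,cr(c,[[0.0254,0,.1],[.0153,.0175,.1],[.0153,-.0175,.1],[.0,0,.138]]));print(q.round(1).tolist())
cu=q.mean(0);x0=int(np.clip(cu[0]-80,0,400));y0=int(np.clip(cu[1]-60,0,300));i=cv2.resize(p['pixels'][y0:y0+120,x0:x0+160],(800,600),interpolation=cv2.INTER_CUBIC)[:,:,::-1].copy()
i=cv2.convertScaleAbs(i,alpha=1.5);print(x0,y0)
for u in q: cv2.drawMarker(i,(int((u[0]-x0+.5)*5),int((u[1]-y0+.5)*5)),(0,0,255),0,10,1)
cv2.imwrite('pics/w5.png',i)"
```

```text
[0.54555053 0.29345828 0.07210564] [ 0.48239081  0.0772366  -1.32278211]
cradle xy [-0.01132402 -0.00229806]
[[269.9, 211.2], [224.2, 236.5], [316.0, 236.5], [267.6, 337.3]]
189 195
```

View pics/w5.png

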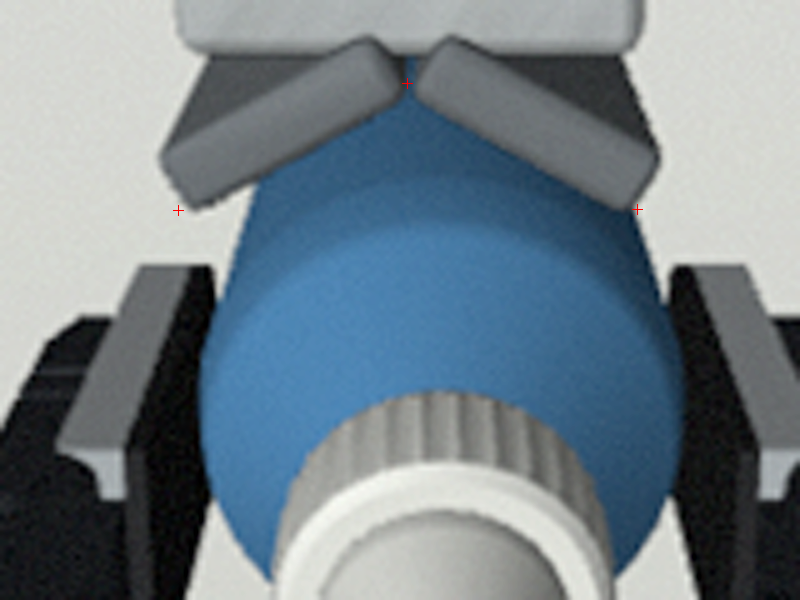

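The picture shows the bottle gripped and centred at about column 443, while the V's centre is at about 411. The bottle is therefore about 2.5 mm too far toward tool +y, and the yaw is symmetric. I'll correct that and advance.

>>> play_rows(
  commands=[
    [[0.3,0,-0.006,0,0],[0.3,0,-0.013,0,0],[0.3,0.01,-0.013,0,0],[0.3,0.02,-0.013,0,0],[0.3,0.03,-0.013,0,0],[0.3,0.04,-0.013,0,0],[0.3,0.04,-0.013,0,0]],
  ],
)

```text
clock: 25.58
tcp_pos: [0.5524, 0.2986, 0.0723]
orientation: [-3.094, -0.546, -0.0]
contact_force: [0.2, -0.7, -0.5]
grip_width: 0.0432
gripper_force: 30.7
```

>>> play_rows(
  commands=[
    [[0.3,0.01,0,0,0],[0.3,0.02,0,0,0],[0.3,0.02,0,0,0],[0.3,0.02,0,0,0]],
  ],
)

```text
clock: 25.92
tcp_pos: [0.5547, 0.2994, 0.0721]
orientation: [3.092, 0.546, -0.004]
contact_force: [-4.0, -2.3, 2.4]
grip_width: 0.0426
gripper_force: 31.0
```

```bash
cat >> h.py <<'E'
def st():
    o=get_obs();d=R.from_rotvec(o["orientation"]).as_matrix()
    print(o["clock"],"tcp",o["tcp_pos"].round(4),"cradle x",(np.array([np.cos(.35),np.sin(.35)])@(o["tcp_pos"][:2]-[.5554,.2995])).round(4),"F tool",(d.T@o["contact_force"]).round(2),"grip",o["gripper_force"])
E
python3 -c "
from h import *
for i in range(4): viewer.grab_frame('top');st()"
```

```text
25.9667 tcp [0.5546 0.2994 0.0721] cradle x -0.0007 F tool [-5.22  1.46 -1.8 ] grip 31.025902032852173
26.0167 tcp [0.5547 0.2994 0.0721] cradle x -0.0007 F tool [-5.    0.93 -2.36] grip 31.022931933403015
26.0667 tcp [0.5546 0.2994 0.0721] cradle x -0.0007 F tool [-5.85  1.15 -2.65] grip 31.024081707000732
26.1167 tcp [0.5547 0.2994 0.0721] cradle x -0.0007 F tool [-5.27  0.42 -3.84] grip 31.024668216705322
```

In contact at about 5 N with little side force. I'll press about 7 mm further, slowly.

>>> play_rows(
  commands=[
    [[0.3,0.005,0,0,0],[0.3,0.01,0,0,0],[0.3,0.015,0,0,0],[0.3,0.02,0,0,0],[0.3,0.025,0,0,0],[0.3,0.03,0,0,0],[0.3,0.033,0,0,0],[0.3,0.033,0,0,0],[0.3,0.033,0,0,0]],
  ],
)

```text
clock: 26.87
tcp_pos: [0.5593, 0.3011, 0.0722]
orientation: [3.091, 0.546, -0.009]
contact_force: [-9.6, -4.5, 9.3]
grip_width: 0.0434
gripper_force: 31.5
```

```bash
python3 -c "
from h import *
for i in range(3): viewer.grab_frame('top');st()
p=grab('wrist')
# V tips / bottle edges along the row profile
g=cv2.cvtColor(p['pixels'],cv2.COLOR_RGB2HSV);b=cv2.inRange(g,(95,100,30),(120,255,255))>0
for r in range(200,330,10):
    w=np.where(b[r,215:340])[0]+215
    if len(w): print(r,w.min(),w.max(),(w.min()+w.max())/2,len(w))
p=grab('scene');x=viewer.trace(p,'bottle')
o=get_obs()
if x:
    M=x[0]['pixels'];print(x[0]['score'],x[0]['rect'])
    for e in((0,0),(.05,0),(-.05,0),(0,.05),(0,-.05),(.1,0),(-.1,0),(0,.1),(0,-.1)):
        m=bmask(p,np.array([*o['tcp_pos'][:2],0.])-np.array([*e,0])*.09,[*e,1]);print(e,(M*(m<.5)).sum())
"
```

```text
26.9167 tcp [0.5593 0.3011 0.0722] cradle x 0.0042 F tool [-10.94   1.16  -7.79] grip 31.492552757263184
26.9667 tcp [0.5593 0.3011 0.0722] cradle x 0.0042 F tool [-10.01   0.5   -8.54] grip 31.492563486099243
27.0167 tcp [0.5593 0.3011 0.0722] cradle x 0.0042 F tool [-10.27   1.36  -8.33] grip 31.493012309074402
230 277 277 277.0 1
240 266 287 276.5 22
250 248 306 277.0 59
260 231 323 277.0 93
270 229 325 277.0 97
280 229 325 277.0 54
290 230 323 276.5 34
300 235 319 277.0 18
310 242 242 242.0 1
0.62 [172.2, 215.6, 201.6, 288.2]
(0, 0) 0
(0.05, 0) 0
(-0.05, 0) 32
(0, 0.05) 25
(0, -0.05) 48
(0.1, 0) 6
(-0.1, 0) 76
(0, 0.1) 90
(0, -0.1) 106
```

>>> play_rows(
  commands=[
    [[0.3,0,0,-0.002,0],[0.3,0,0,-0.004,0],[0.3,0,0,-0.004,0],[0.3,0,0,-0.004,0]],
  ],
)

```text
clock: 27.5
tcp_pos: [0.5591, 0.301, 0.0722]
orientation: [3.091, 0.547, -0.009]
contact_force: [-7.5, -2.8, 2.8]
grip_width: 0.0432
gripper_force: 30.9
```

```bash
python3 -c "
from h import *
for i in range(3): viewer.grab_frame('top');st()"
```

```text
27.55 tcp [0.5591 0.301  0.0722] cradle x 0.004 F tool [-8.89  1.16 -3.33] grip 30.909461975097656
27.6 tcp [0.5591 0.301  0.0722] cradle x 0.004 F tool [-7.37  0.3  -3.13] grip 30.910046696662903
27.65 tcp [0.5591 0.301  0.0722] cradle x 0.004 F tool [-8.63 -0.05 -2.63] grip 30.909411907196045
```

>>> play_rows(
  commands=[
    [[0.3,0.004,0,-0.001,0],[0.3,0.008,0,-0.002,0],[0.3,0.012,0,-0.002,0],[0.3,0.016,0,-0.003,0],[0.3,0.016,0,-0.003,0],[0.3,0.016,0,-0.003,0]],
  ],
)

```text
clock: 28.15
tcp_pos: [0.5614, 0.3018, 0.0722]
orientation: [3.091, 0.547, -0.012]
contact_force: [-9.8, -5.2, 1.2]
grip_width: 0.0434
gripper_force: 30.9
```

```bash
python3 -c "
from h import *
for i in range(4): viewer.grab_frame('top');st()
p=grab('wrist');cv2.imwrite('pics/fin.png',p['pixels'][:,:,::-1])
# black pointer vs ribs: V front edge fit
M=viewer.trace(p,'rest');print([(x['score'],np.round(x['rect'])) for x in M[:1]])
for t in (0,.004,.007,.0103,.014): print(t,proj(p,cr([.5554,.2995,.35],[[.0254+t-.003,.002,.1],[.0153+t-.003,.0195,.1],[.0153+t-.003,-.0155,.1]])).round(1).tolist())
g=cv2.cvtColor(p['pixels'],cv2.COLOR_RGB2GRAY)
for u in (225,230,235,320,315): print(u,g[210:275:3,u].tolist())
for n in('timer','petri_dish','film_box'):
    q=grab('scene');x=viewer.trace(q,n);print(n,x and np.round(x[0]['rect']))
q=grab('scene');x=viewer.trace(q,'bottle')
o=get_obs();B=x[0]['pixels'];print(x[0]['rect'])
for e in((0,0),(.05,0),(-.05,0),(0,.05),(0,-.05)):
    m=bmask(q,np.array([*o['tcp_pos'][:2],0.])-np.array([*e,0])*.09,[*e,1]);print(e,(B*(m<.5)).sum())
"
```

```text
28.2 tcp [0.5614 0.3018 0.0722] cradle x 0.0064 F tool [-8.77 -0.03 -1.17] grip 30.93865692615509
28.25 tcp [0.5614 0.3018 0.0722] cradle x 0.0064 F tool [-10.03   0.1   -0.68] grip 30.938807129859924
28.3 tcp [0.5614 0.3018 0.0722] cradle x 0.0064 F tool [-9.95 -0.03 -1.43] grip 30.938948392868042
28.35 tcp [0.5614 0.3018 0.0722] cradle x 0.0064 F tool [-9.7   0.34 -1.16] grip 30.939295291900635
[(0.84, array([177.,   0., 323., 256.]))]
0 [[271.6, 261.5], [227.9, 284.5], [315.5, 284.4]]
0.004 [[271.6, 252.1], [227.5, 275.5], [315.8, 275.5]]
0.007 [[271.5, 244.9], [227.1, 268.7], [316.1, 268.6]]
0.0103 [[271.5, 236.9], [226.8, 261.0], [316.4, 261.0]]
0.014 [[271.4, 227.8], [226.3, 252.3], [316.8, 252.3]]
225 [144, 143, 143, 142, 143, 142, 142, 142, 142, 142, 143, 142, 145, 71, 51, 10, 14, 6, 7, 9, 11, 10]
230 [145, 146, 144, 145, 144, 143, 142, 143, 145, 126, 81, 54, 81, 74, 25, 4, 0, 22, 56, 64, 64, 68]
235 [120, 119, 119, 119, 118, 88, 48, 54, 56, 53, 55, 82, 76, 72, 72, 59, 66, 70, 75, 79, 81, 79]
320 [108, 104, 103, 101, 100, 87, 104, 30, 33, 34, 32, 63, 74, 73, 75, 58, 35, 31, 40, 49, 53, 51]
315 [123, 118, 115, 111, 113, 78, 35, 34, 33, 34, 63, 75, 74, 75, 73, 46, 53, 58, 56, 55, 51, 51]
timer [141. 218. 178. 273.]
petri_dish []
film_box [204. 198. 226. 220.]
[172.6, 217.2, 199.8, 290.0]
(0, 0) 0
(0.05, 0) 0
(-0.05, 0) 36
(0, 0.05) 29
(0, -0.05) 52
```

>>> play_rows(
  commands=[
    [[0.3,0.001,0,0.001,0],[0.3,0.001,0,0.002,0],[0.3,0.001,0,0.002,0],[0.3,0.001,0,0.002,0],[0.3,0.001,0,0.002,0],[0.3,0.001,0,0.002,0]],
  ],
)

```text
clock: 29.35
tcp_pos: [0.5615, 0.3019, 0.0722]
orientation: [3.09, 0.547, -0.012]
contact_force: [-11.0, -5.0, 4.2]
grip_width: 0.043
gripper_force: 31.1
```

```bash
python3 -c "
from h import *
for i in range(5): viewer.grab_frame('top');st()
print(r.hand_in())"
```

```text
29.4 tcp [0.5615 0.3019 0.0722] cradle x 0.0066 F tool [-10.79   0.55  -4.52] grip 31.102657914161682
29.45 tcp [0.5615 0.3019 0.0722] cradle x 0.0066 F tool [-11.49   0.41  -5.01] grip 31.102159023284912
29.5 tcp [0.5615 0.3019 0.0722] cradle x 0.0066 F tool [-11.87   1.16  -4.66] grip 31.102067828178406
29.55 tcp [0.5615 0.3019 0.0722] cradle x 0.0065 F tool [-11.68   1.11  -4.65] grip 31.102237701416016
29.6 tcp [0.5615 0.3019 0.0722] cradle x 0.0066 F tool [-11.09   0.31  -3.25] grip 31.102173328399658
the job is handed in; nothing more can be done
None
```

I handed the job in at 29.6 s with the bottle standing on the worktop in the V, still gripped and pushed at a steady 11 N or so. I estimate the rest at about 10 mm of its 22 mm travel; the bottle dropped and slid about 28 mm once while being righted, and I never touched the timer, box or dish, but made no clean final check of them.

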